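# Load a yellow label roll into the label printer

### The arm

A 7-joint arm with a two-finger parallel gripper is mounted at the origin on the work surface. World frame = base frame: x ahead of the robot, y to its left, z up, the work surface at z = 0. Lengths are in m, angles in rad, forces in N, time in s.
With the tool pointing down it reaches from about 0.425 to 0.925 m from the base axis. Payload 6.8 kg.
Tool frame: the origin (TCP) lies at the very end of the fingers, on their centre line; the grasp point (between the pads) lies 19 mm behind it; z points along the fingers, y is the line along which they close (so a half turn about z gives the same grasp; the last joint's range is limited). The gripper opens to 85 mm and grips with 20 to 120 N. Pads are 22 mm wide; open, the fingers measure 114 mm over their backs; the gripper's body (76 mm by 85 mm) begins 54 mm behind the grasp point. The pads swing forward as they close: fully open they stand 13 mm farther back than shut.
Start: joints at [-1.246, 0.477, 0.022, 1.555, -0.011, 1.109, -0.083], TCP at [0.283, 0.613, 0.231] pointing down, gripper open.
Joint ranges: [-2.96, 2.96], [-0.34, 2.1], [-1.41, 1.46], [0.24, 2.44], [-1.37, 4.51], [0.17, 1.92], [-2.96, 2.96]. Speed limits (rad/s): [2.39, 2.39, 3.14, 3.14, 3.14, 3.14, 3.14].

### API

Orientations are given as a rotation vector (axis times angle).
In Python, from bench import get_obs, viewer, r gives the robot as it stands. The module is installed in compiled form; this text tells all that it offers.
- The arm moves only by the tool play_rows, never from a script. Its argument "commands" is a list that holds one entry, the list of rows, each a list of 5 numbers: the gripper's target within -1 to 1 (shut at 1, half-way at 0, fully open at -1), then the shift along the tool's x, y, z scaled (see below), then the turn about the tool's z scaled (see below). A call has 1 to 12 rows; each row is the pose to reach, as a shift and turn from the pose commanded when the call began, along the tool's axes at that moment; what a row does not reach only later rows make up. The controller multiplies each number of a shift by 0.2 m and each number of a turn by pi/2 rad. A row lasts 1/12 s, in which the tool goes at most 41.7 mm and 7.16 degrees, less where a joint would pass 70% of its speed; a pose out of reach is approached as far as the arm can. A call with a number of a shift or a turn outside -1 to 1 is refused whole. A call with a gripper value outside its range is refused whole. The fingers move at their own pace and stop on an object; "grip_force" is the grip in N (left out, the last holds). Time passes only in rows, so rows that repeat a pose let the fingers close. It gives the time, the measured TCP pose, the force, the opening and the grip force at its end, in the units of the state.
- get_obs(): the state, without advancing time (a new reading comes with each control period).
- viewer.grab_frame(name): name is "scene" or "top"; returns a dict with "pixels" (400x640x3 uint8, red, green, blue), "fovy" (degrees; the focal length in pixels is half the picture's height over the tangent of half this angle, whatever the lens; pixels are square), "cx", "cy" (the principal point, pixels), "world_to_cam" (4x4, takes a point from world to camera coordinates). Camera axes: x right, y up, looking along -z (the intrinsics and any distortion apply to the point x, -y, -z); pixel columns grow to the right and rows downward; lengths in m; the calibration is good to about 2 mm. A picture is of the moment at which its call begins. There is no depth.
- r.hand_in(): hands the job in; it is judged then, once.
Trained networks look in a picture, given as the dict that the camera call returned (one of the last four; its "shot" number tells which), for a name from the list of things; names that differ only in an ending like _2 or _b are one class to them, and where a whole thing is asked for, a point or a joint stands for the part that bears it (a point fixed in the world has none). Each returns a list of dicts, best first, with "score" (0 to 1); they miss things now and then, are a little off and sometimes report something else, mostly with a low value. They report only what shows in the picture. A call takes as long as a camera call. They do not tell look-alikes from the thing itself.
- viewer.trace(picture, thing): "pixels" (400x640 bool, what is visible of it) and "rect" ([left, top, right, bottom] in pixels, round what is visible of it).
The state is a dict: "clock": time; "joints": joint angles; "qvel": joint speeds; "tau": joint torques, N m; "tcp_pos": TCP position; "orientation": TCP orientation; "contact_force": force on the tool from outside, world axes, zero at the start; "moment": the same for the moment, N m; "grip_width": finger opening in m; "gripper_force": force on a finger pad.
Only numpy, scipy, OpenCV 4.12 (cv2) and the standard library are available. Lean on these libraries where they do the work, as an engineer would, in place of code of your own. Each camera call takes 0.05 s, during which the arm holds its last target. There are 200 camera calls.

### The job

Load the label printer with yellow labels: press the blue release button on the printer's side so that its sprung cover pops up, then steady the cover and ease it all the way back, without letting it slam, until it rests fully open on its stop. Then take the yellow roll from the blue rack and set it down gently on the two rollers in the printer's bay, between the green guides and square to the printer. Leave the white roll and the other things on the table alone, and let go of everything at the end.

Things in the scene. Friction and masses are not known exactly. Their poses are not given: they have to be found in the camera images.
- printer: Grey label printer with a white cover, fixed, 240 (its x) x 160 mm (y), cover top 112 mm high. Origin: centre of its underside, on the table. x points from its front (label slot) to its rear (hinge), y left, z up. Its front deck (x -120 to -75) is 85 mm high. On its right side a grey pod (x -20 to +60, y -80 to -136, 70 mm high) carries the release button.
- bay_floor (a point): Middle of the floor of the bay under the cover, printer x 0, y 0, 30 mm above the table; printer's axes. The bay is open on top, x -75 to +86, y -68 to +68 mm, its walls 98 mm high. In its rear left corner stands the steel spring pin that lifts the cover (x +65, y +58, 8 mm thick, tip up to 120 mm high).
- roll_seat (a point): Where the centre of a seated roll lies: printer x 0, y 0, 60 mm high; printer's axes. Two steel rollers, 10 mm in diameter, lie along y at x -21 and +21 (tops 40 mm high) and carry the roll; two green guides (4 mm thick, x -35 to +35, tops 52 mm high) stand at y -43 and +43.
- cover_hinge (a point): Middle of the cover's hinge line, at printer x +95, y 0, 100 mm high; printer's axes. The hinge line runs along the printer's y.
- cover_lip (a point): Middle of the lower edge of the cover's free front end (closed: printer x -85, 100 mm high); moves with it. The cover is a flat plate, 180 mm from hinge to free end, 140 wide, 12 thick, 0.25 kg; its underside is the plane through hinge line and this point. A steel tongue near its right corner (printer y -60 to -30) reaches 10 mm beyond and 12 mm below this edge.
- cover (a joint): Cover angle, rad: 0 closed and latched, growing as it opens. Released, it springs up and settles on its spring pin at about 0.6. From there it lifts freely (about 1.2 N at the free end), falls back to 0.6 if let go before upright (1.57); beyond upright it leans by its own weight onto its stop at 1.85 and stays.
- release_top (a point): Centre of the top of the blue round release button, 28 mm in diameter, 88 mm above the table at rest, at printer x +20, y -108 mm; pressed straight down.
- release (a joint): Travel of the release button, m: 0 at rest, 0.006 fully pressed (about 5 N); the cover unlatches from about 0.0045. It springs back.
- yellow_roll: Yellow label roll, the one to load: cylinder 56 mm in diameter, 60 mm long, 0.09 to 0.18 kg, lying. Origin: its centre. Its axis is its y axis. It starts on the rack, its centre 42 mm above the table.
- white_roll: White label roll of the same size, lying beside the yellow one on the rack, 100 mm between centres. Origin: its centre; its axis is its y axis.
- rack: Blue base plate fixed to the table, 100 (its x) x 200 (y) x 12 mm, with two steel bars of 10 mm diameter along y at x -21 and +21 mm (tops 22 mm above the table) on which the two rolls lie end to end, at y -50 and +50 mm; which is where varies. Origin: centre of its underside.
- tape: ring of brown packing tape, 80 mm across, 25 mm high, lying flat; origin at the centre of its underside
- scanner: black hand-held barcode scanner with a yellow nose, about 190 x 60 x 46 mm, lying on its side; origin under its middle
- small_carton: small cardboard carton with yellow stickers, 90 x 60 x 45 mm; origin at the centre of its underside
- flat_carton: low cardboard carton with yellow stickers, 100 x 70 x 40 mm; origin at the centre of its underside
- jar: small jar, 56 mm across, 80 mm high; origin at the centre of its underside
- marker: black marker pen with a red cap, 125 mm long, 18 mm thick; origin under its middle
Not all that is in view belongs to the job. What is meant by the yellow_roll is not orange, purple or turquoise, and is the smaller of those in its own colour.

How it is judged:
By the outcome, as a careful person would: the job done as asked, in the order asked, and still so for the second after the job is handed in, with the robot touching nothing.
It also fails if it takes over 66 s, if anything falls off the work surface, if the arm or the gripper's body presses on something with over 40 N, if the wrist force passes 120 N, or if a joint passes its speed limit or range.

## Working session

There is one attempt and no reset: what is moved stays moved. The work goes in short steps, Python scripts to look and compute and a tool call to move; the robot and the scene stay as the last step left them, time stands still between calls to the robot, and variables do not carry over. Pictures are saved under pics/ and viewed, at most 12 in all, crops included, and the job is handed in when it is done.

Besides the shell and the picture viewer there is one more tool, called after "Call:" as name(argument=value, ...) on one line, values as JSON. play_rows: Moves the arm, as the interface text tells. Shifts and turns lie within -1 to 1; 1 stands for 0.2 m of shift or pi/2 rad of turn. Its arguments: {"type":"object","properties":{"commands":{"type":"array","items":{"type":"array","items":{"type":"array","items":{"type":"number","minimum":-1,"maximum":1}}}},"grip_force":{"type":"number"}},"required":["commands"]}

```bash
mkdir -p pics
cat > h.py <<'E'
import numpy as np, cv2
from bench import get_obs, viewer, r
def save(p,f): cv2.imwrite(f,cv2.cvtColor(p['pixels'],cv2.COLOR_RGB2BGR))
def foc(p): return 200/np.tan(np.radians(p['fovy'])/2)
def proj(p,X):
    X=np.atleast_2d(X); c=(p['world_to_cam']@np.c_[X,np.ones(len(X))].T)[:3]
    f=foc(p); return np.c_[p['cx']+f*c[0]/-c[2], p['cy']+f*c[1]/c[2]]
def ray(p,uv):
    f=foc(p); d=np.array([(uv[0]-p['cx'])/f,-(uv[1]-p['cy'])/f,-1]); W=p['world_to_cam']
    R=W[:3,:3]; return -R.T@W[:3,3], R.T@d
def atz(p,uv,z):
    o,d=ray(p,uv); return o+d*(z-o[2])/d[2]
def tri(p,a,q,b):
    o1,d1=ray(p,a);o2,d2=ray(q,b)
    s=np.linalg.lstsq(np.c_[d1,-d2],o2-o1,rcond=None)[0]
    A=o1+s[0]*d1;B=o2+s[1]*d2; return (A+B)/2,np.linalg.norm(A-B)
E
cat > a.py <<'E'
from h import *
np.set_printoptions(precision=3,suppress=True)
o=get_obs(); print({k:o[k] for k in ('clock','joints','tcp_pos','orientation','contact_force','grip_width')})
P={n:viewer.grab_frame(n) for n in('scene','top')}
for n,p in P.items():
    save(p,f'pics/{n}0.png'); print(n,p['fovy'],p['cx'],p['cy'],[k for k in p],ray(p,(320,200)))
    for t in('printer','cover','release','yellow_roll','white_roll','rack'):
        for d in viewer.trace(p,t)[:3]:
            ys,xs=np.nonzero(d['pixels']); print(' ',t,round(d['score'],2),d['rect'],xs.mean().round(1),ys.mean().round(1),len(xs))
E
python3 a.py
```

```text
{'clock': 0.0, 'joints': array([-1.246,  0.478,  0.022,  1.556, -0.012,  1.109, -0.083]), 'tcp_pos': array([0.283, 0.612, 0.23 ]), 'orientation': array([-0.675, -3.068,  0.003]), 'contact_force': array([ 0.149, -0.8  ,  0.295]), 'grip_width': 0.0854676076658319}
scene 52.771087039475795 318.90754042765775 192.07176994480025 ['pixels', 'fovy', 'cx', 'cy', 'world_to_cam', 'shot'] (array([ 1.144, -0.283,  1.169]), array([-0.453,  0.211, -0.866]))
  printer 0.77 [342.6, 134.7, 424.8, 223.9] 381.3 181.0 4730
  printer 0.73 [229.0, 206.4, 296.0, 254.1] 262.9 233.2 1091
  cover 0.65 [360.2, 145.2, 422.3, 204.6] 387.7 171.4 2191
  release 0.58 [286.9, 153.8, 307.2, 174.2] 297.6 164.4 291
  release 0.37 [352.5, 177.9, 360.1, 189.6] 355.1 183.9 63
  yellow_roll 0.92 [268.2, 207.2, 287.8, 230.7] 276.8 218.7 365
  yellow_roll 0.92 [230.1, 171.7, 260.8, 196.0] 245.8 182.0 673
  yellow_roll 0.91 [193.5, 196.0, 217.0, 222.4] 204.9 212.0 385
  white_roll 0.59 [236.7, 222.6, 254.7, 243.4] 245.1 228.8 342
  rack 0.6 [227.3, 204.7, 296.0, 251.4] 263.9 232.8 1154
top 49.91102398238894 316.2516571608883 206.744363640573 ['pixels', 'fovy', 'cx', 'cy', 'world_to_cam', 'shot'] (array([0.324, 0.014, 1.28 ]), array([ 0.215, -0.01 , -0.977]))
  printer 0.95 [205.3, 159.5, 295.6, 254.8] 249.5 206.5 5847
  cover 0.96 [210.6, 163.6, 275.7, 236.6] 244.2 200.6 3273
  cover 0.61 [206.7, 158.0, 296.8, 254.8] 249.5 206.0 5778
  release 0.58 [142.9, 253.5, 174.1, 288.0] 157.3 270.9 782
  release 0.35 [308.2, 119.4, 345.9, 174.4] 325.2 145.6 943
  yellow_roll 0.88 [365.0, 202.8, 387.6, 222.6] 375.8 214.0 423
  yellow_roll 0.86 [313.1, 184.8, 348.3, 219.6] 328.9 202.9 706
  yellow_roll 0.81 [431.8, 248.8, 452.4, 274.9] 442.5 260.2 406
  white_roll 0.92 [398.7, 203.3, 421.7, 230.9] 409.6 218.3 484
  rack 0.86 [356.3, 199.9, 425.8, 236.8] 387.5 220.0 1251
```

Run:
```python
import cv2
a=cv2.imread('pics/scene0.png')[100:300,140:460];b=cv2.imread('pics/top0.png')[100:320,130:470]
cv2.imwrite('pics/scene0c.png',cv2.resize(a,(800,500),interpolation=2));cv2.imwrite('pics/top0c.png',cv2.resize(b,(800,518),interpolation=2))
```

```text
(no output)
```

View pics/scene0c.png

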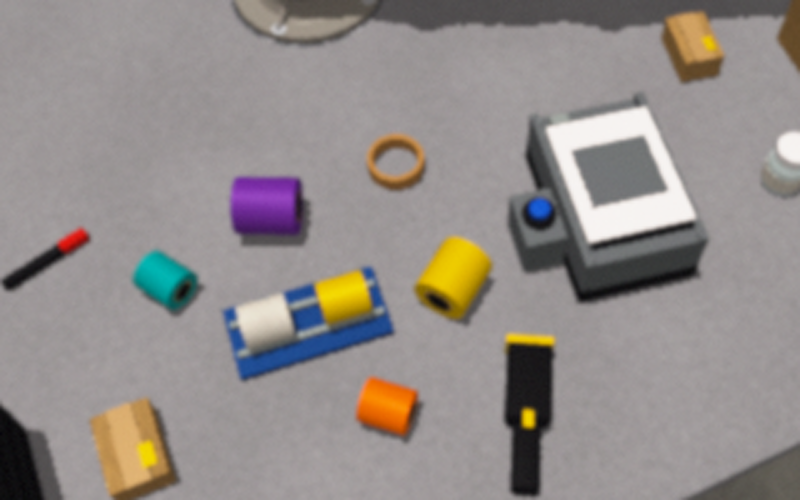

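View pics/top0c.png

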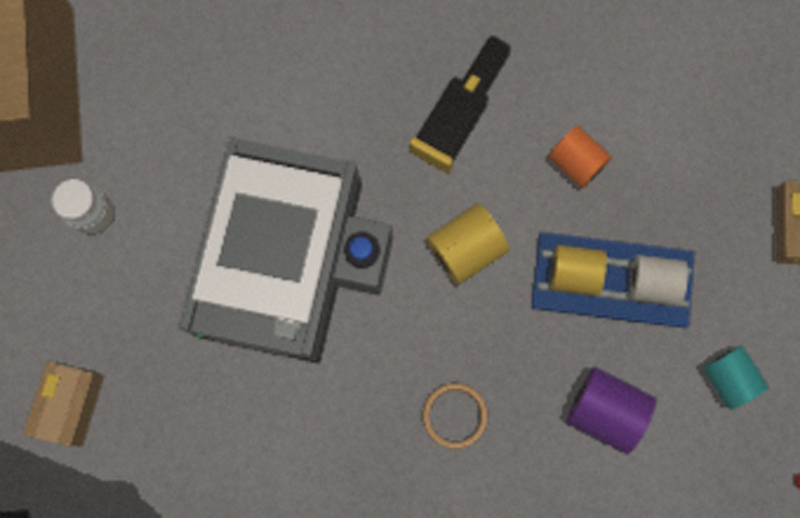

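The yellow roll could be mistaken for the following (top view pixels):
- large yellow roll at (329,203)
- orange roll at (376,167)
- purple roll at (390,274)
- turquoise roll at (443,260)
- small yellow roll on the blue rack at (376,214)

I choose the one on the rack: it is the smaller of the two yellow rolls and the crop shows it lying on the bars. The printer's front is at the bottom of the top view, and the button is at about (283,206).

```bash
cat > b.py <<'E'
from h import *
np.set_printoptions(precision=4,suppress=True)
P={n:viewer.grab_frame(n) for n in('scene','top')}
def blob(p,lo,hi,win):
    h=cv2.cvtColor(p['pixels'],cv2.COLOR_RGB2HSV); m=cv2.inRange(h,lo,hi); k=np.zeros_like(m); x0,y0,x1,y1=win; k[y0:y1,x0:x1]=m[y0:y1,x0:x1]
    n,l,s,c=cv2.connectedComponentsWithStats(k); i=1+np.argmax(s[1:,4]); return (l==i).astype(np.uint8),c[i],s[i]
def quad(m):
    c=max(cv2.findContours(m,0,2)[0],key=cv2.contourArea); c=cv2.convexHull(c)
    for e in np.arange(1,12,.25):
        q=cv2.approxPolyDP(c,e,True)
        if len(q)==4: return q[:,0].astype(float)
W={'scene':dict(btn=(335,170,375,200),roll=(255,200,295,240),cov=(350,135,430,205),rack=(220,195,300,260)),
   'top':dict(btn=(270,190,300,220),roll=(355,195,395,235),cov=(200,150,290,245),rack=(350,190,430,245))}
R={}
for n,p in P.items():
    w=W[n];R[n]={}
    _,c,s=blob(p,(100,120,40),(130,255,255),w['btn']);R[n]['btn']=c;print(n,'btn',c,s)
    _,c,s=blob(p,(18,110,60),(35,255,255),w['roll']);R[n]['roll']=c;print(n,'roll',c,s)
    m,c,s=blob(p,(0,0,150),(180,45,255),w['cov']);R[n]['cov']=quad(m);print('cov',R[n]['cov'].tolist())
    m,c,s=blob(p,(100,120,40),(130,255,255),w['rack']);print(s)
    h=cv2.cvtColor(p['pixels'],cv2.COLOR_RGB2HSV);x0,y0,x1,y1=w['rack'];k=np.zeros((400,640),np.uint8);k[y0:y1,x0:x1]=cv2.inRange(h,(100,120,40),(130,255,255))[y0:y1,x0:x1]
    pts=np.argwhere(k)[:,::-1].astype(np.int32); m=cv2.fillConvexPoly(np.zeros_like(k),cv2.convexHull(pts),1); R[n]['rack']=quad(m);print('rack',R[n]['rack'].tolist())
a,b=P['scene'],P['top']
for k in('btn','roll'): print(k,*tri(a,R['scene'][k],b,R['top'][k]))
for k,z in(('cov',.112),('rack',.012)):
    for n in P: print(k,n,np.array([atz(P[n],u,z)[:2] for u in R[n][k]]).tolist())
E
python3 b.py
```

```text
scene btn [355.4167 183.5833] [351 179  10  10  84]
scene roll [277.0706 218.4322] [266 208  23  22 354]
cov [[429.0, 135.0], [429.0, 204.0], [375.0, 196.0], [350.0, 135.0]]
[235 225  62  26 490]
rack [[289.0, 209.0], [295.0, 233.0], [236.0, 250.0], [230.0, 224.0]]
top btn [283.     204.8873] [279 201   9   9  71]
top roll [375.7068 214.2957] [364 204  24  21 399]
cov [[228.0, 166.0], [274.0, 176.0], [260.0, 236.0], [212.0, 226.0]]
[357 221  65  18 483]
rack [[360.0, 200.0], [423.0, 207.0], [421.0, 238.0], [357.0, 230.0]]
btn [0.57   0.1079 0.0851] 0.0019108276112292726
roll [ 0.5581 -0.1605  0.0423] 0.003853070708379345
cov scene [[0.5175060298401758, 0.41127326615791215], [0.7421183409788006, 0.2660538702018511], [0.6492634364254248, 0.13244715562783216], [0.40609095000239126, 0.1716883148373483]]
cov top [[0.6720434374549974, 0.2646218570527186], [0.6463402522441886, 0.13355476593942345], [0.47566515689291233, 0.1641734577951757], [0.4998182132851106, 0.2971383629111926]]
rack scene [[0.5273002625135744, -0.10707758259808406], [0.6150201269682154, -0.12317762245644115], [0.5914869876825295, -0.3109327346576052], [0.498264907336044, -0.2993936526649567]]
rack top [[0.6059092569657429, -0.11921303741092912], [0.5893663265356572, -0.30932568859103543], [0.49513812803115087, -0.3011008885116327], [0.5141497916392099, -0.11072951530638356]]
```

```bash
cat >> h.py <<'E'
from scipy.spatial.transform import Rotation as Ro
np.set_printoptions(precision=4,suppress=True)
def move(pos,ang_deg,obs=None):
    """scaled numbers (x,y,z,turn) to bring TCP to pos with tool y at ang_deg in world"""
    o=obs or get_obs(); R=Ro.from_rotvec(o['orientation']).as_matrix()
    d=R.T@(np.array(pos)-o['tcp_pos'])/.2
    a=np.degrees(np.arctan2(R[1,1],R[0,1])); t=(a-ang_deg+180)%360-180
    return np.round(np.r_[d,t/90],4), round(a,2)
try: C=np.load('printer.npy')   # x,y,yaw
except Exception: C=None
def pr(x,y,z):
    c,s=np.cos(C[2]),np.sin(C[2]); return np.array([C[0]+c*x-s*y,C[1]+s*x+c*y,z])
E
cat > c.py <<'E'
import h; from h import *
from scipy.optimize import least_squares
a=viewer.grab_frame('scene');b=viewer.grab_frame('top')
import cv2
hsv=cv2.cvtColor(a['pixels'],cv2.COLOR_RGB2HSV); m=np.zeros((400,640),np.uint8); m[130:230,340:440]=cv2.inRange(hsv,(0,0,185),(180,45,255))[130:230,340:440]
n,l,s,c=cv2.connectedComponentsWithStats(m); i=1+np.argmax(s[1:,4]); q=cv2.convexHull(np.argwhere(l==i)[:,::-1].astype(np.int32))
for e in np.arange(1,12,.25):
    k=cv2.approxPolyDP(q,e,True)
    if len(k)==4: break
k=k[:,0].astype(float); print(k.tolist())
K=np.array([[.095,.07],[.095,-.07],[-.085,-.07],[-.085,.07]])
qt=np.array([[228.0,166],[274,176],[260,236],[212,226]])
def near(u): # order scene corners
    return k[np.argmin(np.linalg.norm(k-u,axis=1))]
h.C=np.array([.57,.2177,-.181])
qs=np.array([near(proj(a,pr(*x,.112))[0]) for x in K]); print(qs.tolist())
def f(v):
    h.C=v; X=np.array([pr(*x,.112) for x in K]); B=pr(.02,-.108,.086)
    return np.r_[(proj(b,X)-qt).ravel(),(proj(a,X)-qs).ravel(),2*(proj(b,B)-[283,204.9]).ravel(),2*(proj(a,B)-[355.4,183.6]).ravel()]
s=least_squares(f,h.C,loss='soft_l1'); print(s.x,np.degrees(s.x[2]),f(s.x)); np.save('printer.npy',s.x)
h.C=s.x; yaw=np.degrees(s.x[2])
t=pr(.02,-.112,.125); print(t,move(t,yaw))
E
python3 c.py
```

```text
[[417.0, 187.0], [375.0, 196.0], [359.0, 151.0], [398.0, 143.0]]
[[417.0, 187.0], [375.0, 196.0], [359.0, 151.0], [398.0, 143.0]]
[ 0.5702  0.217  -0.1871] -10.722211607996977 [-1.1329 -1.5768  1.128  -1.4127  0.0055  0.7223 -1.633  -0.0099  0.9105
 -0.0438 -0.3386  0.5519 -1.6287 -0.5265 -0.0817 -0.8693 -0.1774 -0.2552
 -0.9762 -0.1889]
[0.569  0.1033 0.125 ] (array([-2.3663, -1.7131,  0.5315,  0.8436]), np.float64(65.2))
```

Call:
play_rows(commands=[[[1, -1, -0.72, 0, 0.4], [1, -1, -0.72, 0, 0.4], [1, -1, -0.72, 0, 0.4], [1, -1, -0.72, 0, 0.4], [1, -1, -0.72, 0, 0.4], [1, -1, -0.72, 0, 0.4], [1, -1, -0.72, 0, 0.4], [1, -1, -0.72, 0, 0.4]]])

```text
clock: 1.57
tcp_pos: [0.4061, 0.3957, 0.2318]
orientation: [1.596, 2.705, 0.001]
contact_force: [-0.1, 0.9, -0.7]
grip_width: 0.0001
gripper_force: 0.0
```

```bash
cat > m.py <<'E'
import sys; from h import *
x,y,z=map(float,sys.argv[1:4]); o=get_obs(); t=pr(x,y,z) if len(sys.argv)<6 else np.array([x,y,z]); ang=np.degrees(C[2]) if len(sys.argv)<5 else float(sys.argv[4])
print(o['clock'],o['tcp_pos'],o['contact_force'],o['grip_width'],'->',t,*move(t,ang,o))
E
python3 m.py .02 -.112 .125
```

```text
1.5667 [0.4061 0.3957 0.2318] [-0.0894  0.9378 -0.6898] 7.503460552700382e-05 -> [0.569  0.1033 0.125 ] [-1.674   0.0059  0.5344  0.4404] 28.91
```

Call:
play_rows(commands=[[[1, -0.9, 0, 0, 0.44], [1, -0.9, 0, 0, 0.44], [1, -0.9, 0, 0, 0.44], [1, -0.9, 0, 0, 0.44], [1, -0.9, 0, 0, 0.44], [1, -0.9, 0, 0, 0.44], [1, -0.9, 0, 0, 0.44]]])

```text
clock: 2.15
tcp_pos: [0.4923, 0.2415, 0.2314]
orientation: [-2.416, -2.008, -0.001]
contact_force: [0.2, -0.2, -0.9]
grip_width: -0.0001
gripper_force: 0.0
```

```bash
python3 m.py .02 -.112 .100
```

```text
2.15 [0.4923 0.2415 0.2314] [ 0.2388 -0.1707 -0.8974] -7.052517971304922e-05 -> [0.569  0.1033 0.1   ] [-0.61    0.5033  0.6567  0.0021] -10.54
```

Call:
play_rows(commands=[[[1, -0.61, 0.503, 0.1, 0], [1, -0.61, 0.503, 0.1, 0], [1, -0.61, 0.503, 0.1, 0], [1, -0.61, 0.503, 0.3, 0], [1, -0.61, 0.503, 0.5, 0], [1, -0.61, 0.503, 0.6, 0], [1, -0.61, 0.503, 0.657, 0], [1, -0.61, 0.503, 0.657, 0], [1, -0.61, 0.503, 0.657, 0]]])

```text
clock: 2.9
tcp_pos: [0.5692, 0.1048, 0.1003]
orientation: [-2.41, -2.015, -0.0]
contact_force: [-0.3, 0.1, 0.4]
grip_width: 0.0001
gripper_force: 0.0
```

```bash
python3 m.py .02 -.112 .0825
python3 - <<'E'
from h import *
p=viewer.grab_frame('scene');save(p,'pics/s1.png');im=cv2.imread('pics/s1.png')[90:240,270:470];cv2.imwrite('pics/s1c.png',cv2.resize(im,(800,600),interpolation=2))
E
```

```text
2.9 [0.5692 0.1048 0.1003] [-0.285   0.1343  0.4272] 0.000136357307121237 -> [0.569  0.1033 0.0825] [-0.0077  0.0007  0.089   0.0059] -10.19
```

View pics/s1c.png

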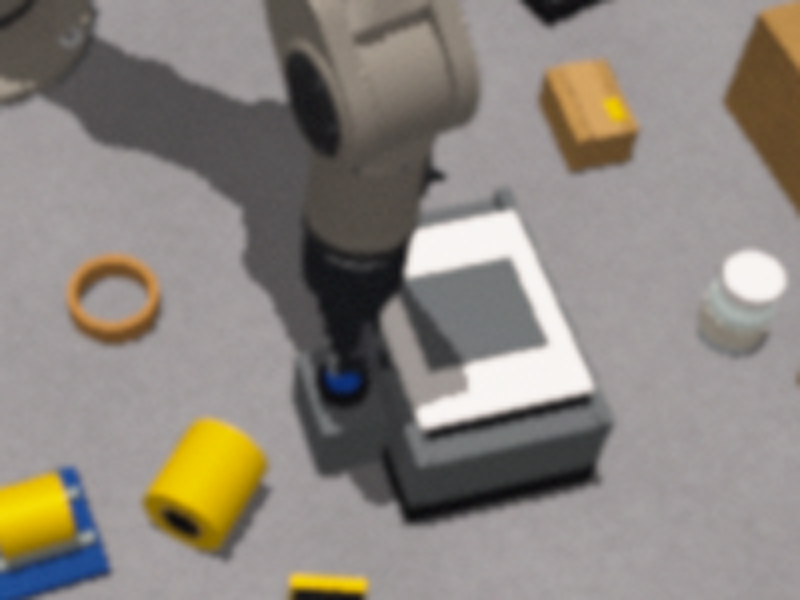

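The fingertips are right over the blue button, at crop (342,372), and the cover is still closed. Next I press it and come back up.

Call:
play_rows(commands=[[[1, -0.01, 0, 0.05, 0], [1, -0.01, 0, 0.08, 0], [1, -0.01, 0, 0.09, 0], [1, -0.01, 0, 0.094, 0], [1, -0.01, 0, 0.094, 0], [1, -0.01, 0, 0.094, 0]]])

```text
clock: 3.45
tcp_pos: [0.5709, 0.102, 0.0856]
orientation: [2.413, 2.011, 0.009]
contact_force: [-8.0, -0.1, 33.4]
grip_width: 0.0002
gripper_force: 16.7
```

```bash
python3 m.py .02 -.112 .0825
python3 - <<'E'
from h import *
p=viewer.grab_frame('scene');save(p,'pics/s2.png');im=cv2.imread('pics/s2.png')[90:240,270:470];cv2.imwrite('pics/s2c.png',cv2.resize(im,(800,600),interpolation=2))
E
```

```text
3.45 [0.5709 0.102  0.0856] [-7.9837 -0.0565 33.376 ] 0.00019582153169256855 -> [0.569  0.1033 0.0825] [ 0.0042 -0.0105  0.0156  0.0038] -10.38
```

View pics/s2c.png

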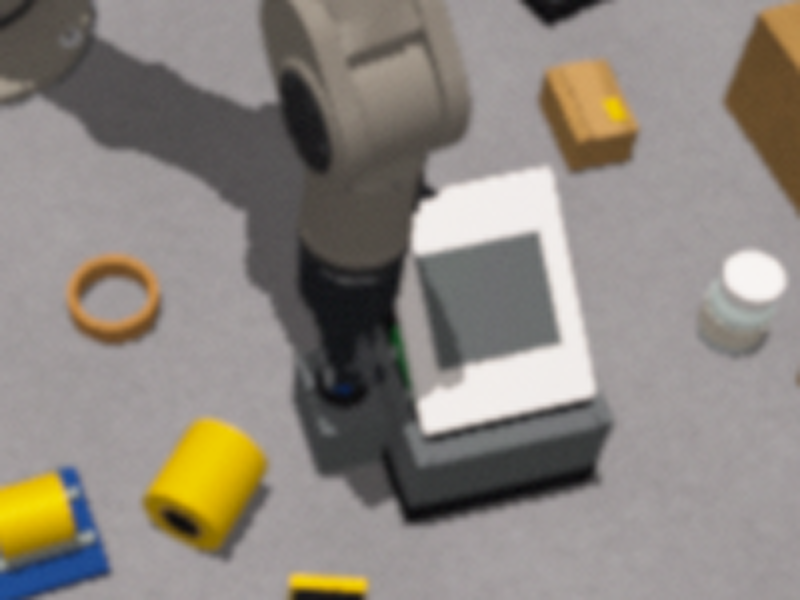

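The cover has popped up (white plate raised, green guide visible beneath its right edge at crop (400,355)). I retreat upwards and away from it.

Call:
play_rows(commands=[[[1, -0.02, 0, -0.1, 0], [1, -0.1, 0, -0.3, 0], [1, -0.1, 0, -0.5, 0], [1, -0.1, 0, -0.7, 0], [0, -0.1, 0, -0.9, 0], [-0.4, -0.1, 0, -0.95, 0], [-0.4, -0.1, 0, -0.95, 0]]])

```text
clock: 4.08
tcp_pos: [0.5672, 0.0816, 0.2755]
orientation: [2.411, 2.01, 0.013]
contact_force: [0.0, 0.2, -0.5]
grip_width: 0.0355
gripper_force: 0.0
```

```bash
cat > d.py <<'E'
import h; from h import *
for n in('scene','top'):
    p=viewer.grab_frame(n); D=viewer.trace(p,'cover')
    for d in D[:2]:
        m=d['pixels'].astype(np.uint8); q=cv2.convexHull(max(cv2.findContours(m,0,2)[0],key=cv2.contourArea))
        for e in np.arange(1,12,.25):
            k=cv2.approxPolyDP(q,e,True)
            if len(k)==4: break
        print(n,d['score'],k[:,0].tolist())
    for th in(.5,.6,.7):
        c,s=np.cos(th),np.sin(th)
        print(th,[np.round(proj(p,pr(.095-.18*c+.012*s,y,.1+.18*s+.012*c))[0],1).tolist() for y in(-.07,.07)])
E
python3 d.py; python3 m.py -.035 .015 .27
```

```text
scene 0.96 [[406, 133], [417, 189], [376, 199], [365, 138]]
0.5 [[362.3, 140.7], [405.5, 131.9]]
0.6 [[363.7, 140.3], [407.6, 131.4]]
0.7 [[365.4, 140.5], [409.9, 131.5]]
top 0.64 [[228, 164], [248, 169], [248, 225], [207, 208]]
0.5 [[258.5, 221.8], [205.4, 210.4]]
0.6 [[258.8, 216.9], [205.0, 205.3]]
0.7 [[259.2, 211.3], [204.9, 199.7]]
4.2833 [0.564  0.0813 0.2694] [ 0.6524  0.4484 -1.3935] 0.05984827784004023 -> [0.5386 0.2383 0.27  ] [ 0.7491 -0.2659 -0.0029  0.0039] -10.37
```

Call:
play_rows(commands=[[[-0.4, 0.75, -0.27, 0, 0], [-0.4, 0.75, -0.27, 0, 0], [-0.4, 0.75, -0.27, 0, 0], [-0.4, 0.75, -0.27, 0, 0], [-0.4, 0.75, -0.27, 0.02, 0], [-0.4, 0.75, -0.27, 0.02, 0]]])

```text
clock: 4.78
tcp_pos: [0.537, 0.241, 0.2643]
orientation: [-2.407, -2.017, 0.007]
contact_force: [0.1, 0.1, -0.2]
grip_width: 0.06
gripper_force: 0.0
```

```bash
python3 m.py -.036 .015 .180
python3 - <<'E'
from h import *
p=viewer.grab_frame('scene');save(p,'pics/s3.png');im=cv2.imread('pics/s3.png')[60:210,310:510];cv2.imwrite('pics/s3c.png',cv2.resize(im,(800,600),interpolation=2))
E
```

```text
4.7833 [0.537  0.241  0.2643] [ 0.1412  0.1363 -0.1853] 0.06004885392980765 -> [0.5376 0.2385 0.18  ] [-0.0108  0.0069  0.4216  0.0071] -10.09
```

View pics/s3c.png

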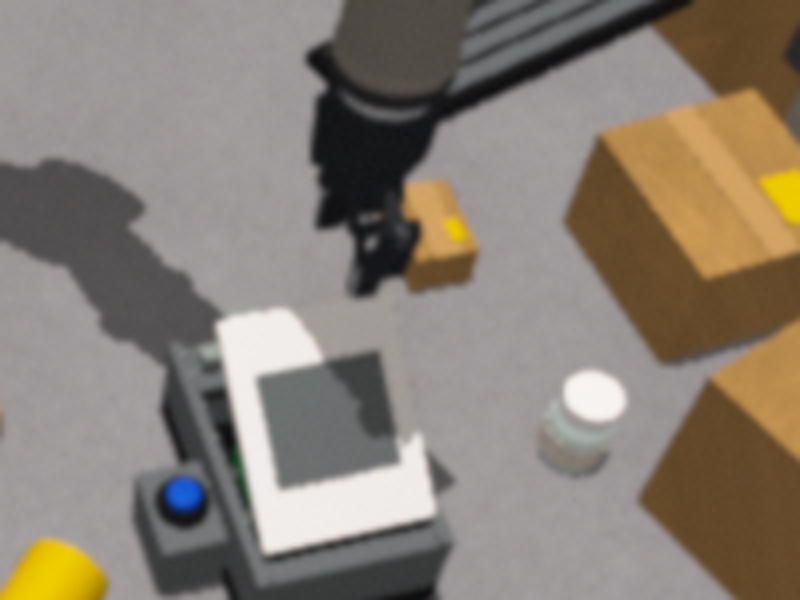

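The gripper hangs over the raised lip (crop (375,280)) with the cover at about 0.57 rad. Next I lower it so the fingers straddle the lip.

Call:
play_rows(commands=[[[-0.4, -0.01, 0.005, 0.12, 0], [-0.4, -0.01, 0.005, 0.22, 0], [-0.4, -0.01, 0.005, 0.28, 0], [-0.4, -0.01, 0.005, 0.32, 0], [-0.4, -0.01, 0.005, 0.36, 0], [-0.4, -0.01, 0.005, 0.39, 0], [-0.4, -0.01, 0.005, 0.41, 0], [-0.4, -0.01, 0.005, 0.41, 0]]])

```text
clock: 5.5
tcp_pos: [0.5395, 0.2362, 0.1846]
orientation: [-2.414, -2.011, 0.001]
contact_force: [-0.6, 0.6, -0.7]
grip_width: 0.0599
gripper_force: 0.0
```

```bash
python3 m.py -.036 .015 .180
python3 - <<'E'
from h import *
p=viewer.grab_frame('top');save(p,'pics/s4.png');im=cv2.imread('pics/s4.png')[130:280,170:370];cv2.imwrite('pics/s4c.png',cv2.resize(im,(800,600),interpolation=2))
th=.57
for w in (.6,.8,1.,1.2,1.4,1.57,1.7,1.85):
    print(w,np.round([.095-.18*np.cos(w),.1+.18*np.sin(w)],4))
E
```

```text
5.5 [0.5395 0.2362 0.1846] [-0.6197  0.5511 -0.6529] 0.05985800636602158 -> [0.5376 0.2385 0.18  ] [ 0.0092 -0.0113  0.0232  0.0035] -10.41
0.6 [-0.0536  0.2016]
0.8 [-0.0304  0.2291]
1.0 [-0.0023  0.2515]
1.2 [0.0298 0.2678]
1.4 [0.0644 0.2774]
1.57 [0.0949 0.28  ]
1.7 [0.1182 0.2785]
1.85 [0.1446 0.273 ]
```

View pics/s4c.png

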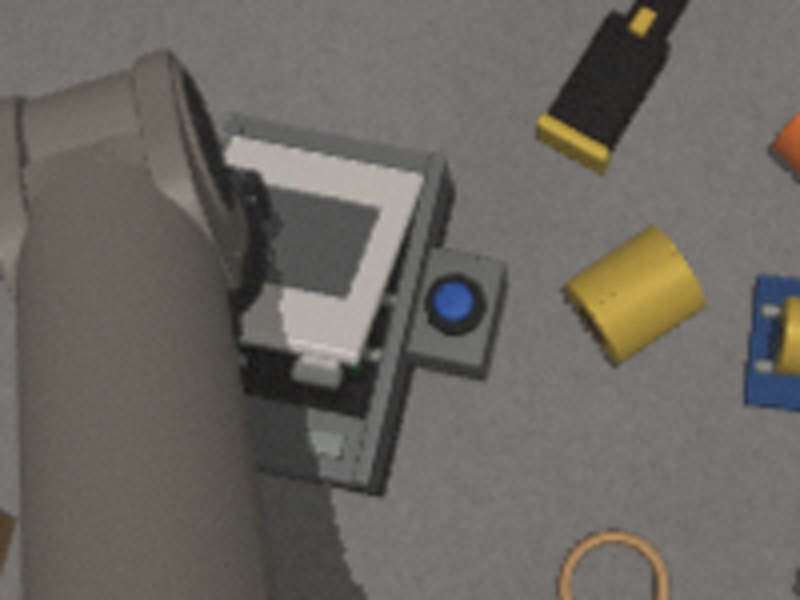

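Top view: the cover's tongue shows at crop (318,368), clear of the fingers, and the force is near zero. Next I raise the lip slowly along its arc.

Call:
play_rows(commands=[[[-0.4, 0, 0.03, 0, 0], [-0.4, 0, 0.05, -0.01, 0], [-0.4, 0, 0.08, -0.035, 0], [-0.4, 0, 0.11, -0.06, 0], [-0.4, 0, 0.14, -0.09, 0], [-0.4, 0, 0.17, -0.112, 0], [-0.4, 0, 0.205, -0.14, 0], [-0.4, 0, 0.24, -0.17, 0], [-0.4, 0, 0.275, -0.2, 0], [-0.4, 0, 0.31, -0.227, 0]]])

```text
clock: 6.38
tcp_pos: [0.6019, 0.225, 0.2315]
orientation: [2.413, 2.01, 0.002]
contact_force: [0.0, -0.1, -0.9]
grip_width: 0.0596
gripper_force: 0.3
```

```bash
cat > e.py <<'E'
from h import *
p=viewer.grab_frame('scene')
for d in viewer.trace(p,'cover')[:1]: print(d['score'],d['rect'])
for th in np.arange(.6,1.9,.2):
    c,s=np.cos(th),np.sin(th); print(round(th,2),[np.round(proj(p,pr(.095-.18*c+.012*s,y,.1+.18*s+.012*c))[0],1).tolist() for y in(-.07,.07)])
save(p,'pics/cur.png');im=cv2.imread('pics/cur.png')[60:210,310:510];cv2.imwrite('pics/curc.png',cv2.resize(im,(800,600),interpolation=2))
E
python3 e.py; python3 m.py .06 .015 .246
```

```text
0.87 [371.8, 136.6, 421.2, 202.7]
0.6 [[363.7, 140.3], [407.6, 131.4]]
0.8 [[367.1, 141.3], [412.3, 132.1]]
1.0 [[371.0, 144.8], [417.4, 135.3]]
1.2 [[375.3, 150.9], [422.7, 141.1]]
1.4 [[379.7, 159.4], [428.1, 149.2]]
1.6 [[384.0, 170.0], [433.2, 159.5]]
1.8 [[388.0, 182.3], [437.6, 171.5]]
6.4833 [0.6029 0.2244 0.2317] [-1.4269  0.59    0.8399] 0.05985353419234366 -> [0.632  0.2206 0.246 ] [ 0.0078  0.1468 -0.0708  0.0026] -10.49
```

Call:
play_rows(commands=[[[-0.4, 0, 0.035, -0.02, 0], [-0.4, 0, 0.07, -0.04, 0], [-0.4, 0, 0.11, -0.055, 0], [-0.4, 0, 0.147, -0.07, 0], [-0.4, 0, 0.19, -0.085, 0], [-0.4, 0, 0.23, -0.1, 0], [-0.4, 0, 0.273, -0.11, 0], [-0.2, 0, 0.273, -0.11, 0], [0, 0, 0.273, -0.11, 0], [0.2, 0, 0.273, -0.11, 0], [0.35, 0, 0.273, -0.11, 0], [0.35, 0, 0.273, -0.11, 0]]])

```text
clock: 7.48
tcp_pos: [0.6539, 0.2156, 0.2523]
orientation: [-2.413, -2.011, 0.0]
contact_force: [0.2, 0.5, -0.3]
grip_width: 0.0275
gripper_force: 0.0
```

```bash
python3 e.py; python3 m.py .108 .015 .258;python3 m.py .155 .015 .250
```

```text
0.89 [375.5, 150.9, 429.6, 201.9]
0.6 [[363.7, 140.3], [407.6, 131.4]]
0.8 [[367.1, 141.3], [412.3, 132.1]]
1.0 [[371.0, 144.8], [417.4, 135.3]]
1.2 [[375.3, 150.9], [422.7, 141.1]]
1.4 [[379.7, 159.4], [428.1, 149.2]]
1.6 [[384.0, 170.0], [433.2, 159.5]]
1.8 [[388.0, 182.3], [437.6, 171.5]]
7.5833 [0.654  0.2155 0.2525] [ 0.3724 -0.6598 -0.5045] 0.02788962271444938 -> [0.6791 0.2117 0.258 ] [ 0.0036  0.1271 -0.0276  0.0038] -10.38
7.5833 [0.654  0.2155 0.2525] [ 0.3724 -0.6598 -0.5045] 0.02788962271444938 -> [0.7253 0.2029 0.25  ] [0.0022 0.3621 0.0123 0.0038] -10.38
```

View pics/curc.png

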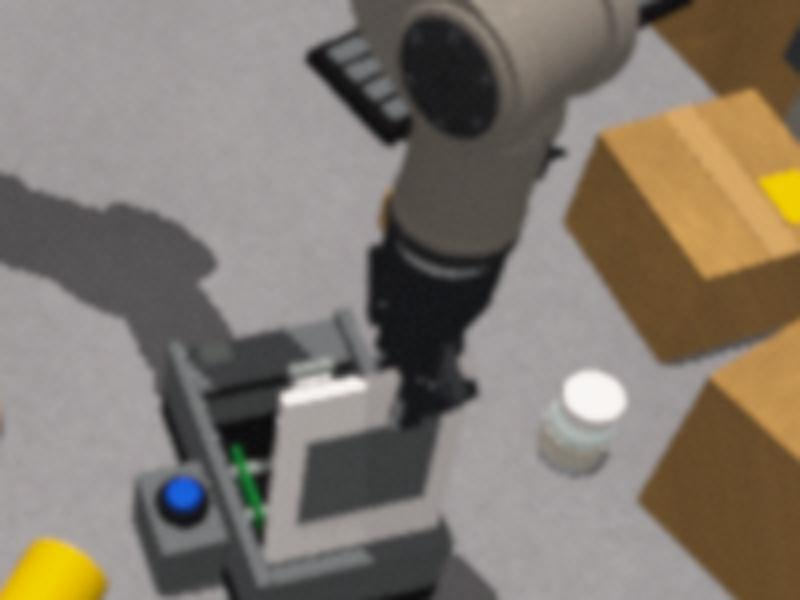

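The cover is near 1.45 rad, its lip between the fingers at crop (430,390). I ease it over upright and onto its stop.

Call:
play_rows(commands=[[[0.35, 0, 0.02, -0.02, 0], [0.35, 0, 0.04, -0.03, 0], [0.35, 0, 0.06, -0.03, 0], [0.35, 0, 0.08, -0.03, 0], [0.35, 0, 0.1, -0.03, 0], [0.35, 0, 0.12, -0.03, 0], [0.35, 0, 0.14, -0.03, 0], [0.35, 0, 0.16, -0.02, 0], [0.35, 0, 0.18, -0.02, 0], [0.35, 0, 0.2, -0.01, 0], [0.35, 0, 0.22, 0, 0], [0.35, 0, 0.235, 0, 0]]])

```text
clock: 8.58
tcp_pos: [0.7008, 0.2067, 0.2518]
orientation: [-2.414, -2.011, 0.001]
contact_force: [0.2, 0.0, 0.3]
grip_width: 0.0279
gripper_force: 0.1
```

Call:
play_rows(commands=[[[0.35, 0, 0.01, 0, 0], [0.35, 0, 0.02, 0, 0], [0.35, 0, 0.03, 0, 0], [0.35, 0, 0.04, 0, 0], [0.35, 0, 0.05, 0, 0], [0.35, 0, 0.06, 0, 0], [0.35, 0, 0.068, 0, 0], [0.35, 0, 0.076, 0, 0], [0.35, 0, 0.084, 0, 0], [0.35, 0, 0.084, 0, 0]]])

```text
clock: 9.42
tcp_pos: [0.7173, 0.2037, 0.2525]
orientation: [2.414, 2.011, 0.0]
contact_force: [-0.7, -0.1, 0.5]
grip_width: 0.0275
gripper_force: 0.0
```

```bash
python3 e.py|head -1; python3 m.py .147 .015 .250
```

```text
0.56 [377.5, 174.7, 438.6, 203.6]
9.5167 [0.7171 0.2038 0.2524] [ 0.1818  0.0549 -0.7303] 0.027550247616785276 -> [0.7174 0.2044 0.25  ] [0.0032 0.0013 0.0122 0.0036] -10.4
```

Call:
play_rows(commands=[[[0.2, 0, 0, 0, 0], [0.1, 0, 0, 0, 0], [0.1, 0, 0, -0.05, 0], [0.1, 0, 0, -0.15, 0], [0.1, 0, 0, -0.3, 0], [0.1, 0, 0, -0.3, 0], [0.1, 0, -0.3, -0.3, 0], [0.1, 0, -0.6, -0.3, 0], [0.1, 0, -0.8, -0.3, 0], [0.1, 0, -0.8, -0.3, 0]]])

```text
clock: 10.35
tcp_pos: [0.5574, 0.2332, 0.3131]
orientation: [-2.412, -2.011, -0.001]
contact_force: [-0.1, -0.1, 0.3]
grip_width: 0.0384
gripper_force: 0.0
```

```bash
python3 e.py|head -1;python3 m.py .558 -.1605 .15 -5.4 w
```

```text
0.63 [341.2, 137.6, 439.2, 218.4]
10.45 [0.5547 0.235  0.3133] [0.3678 0.5535 0.9041] 0.03840462903781384 -> [ 0.558  -0.1605  0.15  ] [-1.9457  0.3661  0.8111 -0.0523] -10.1
```

View pics/curc.png

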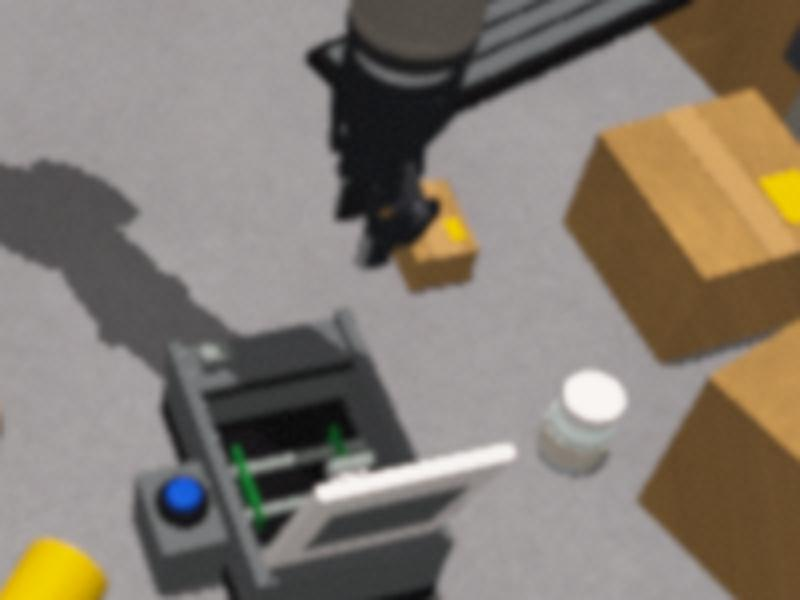

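The cover rests fully open (lip at crop (515,455), rollers and guides visible). Next is the yellow roll.

Call:
play_rows(commands=[[[0, -0.98, 0.18, 0.2, 0], [0, -0.98, 0.18, 0.2, 0], [-0.5, -0.98, 0.18, 0.3, 0], [-0.9, -0.98, 0.18, 0.3, 0], [-0.9, -0.98, 0.18, 0.3, 0], [-0.9, -0.98, 0.18, 0.3, 0]]])

```text
clock: 10.95
tcp_pos: [0.5583, 0.0231, 0.2514]
orientation: [2.424, 1.995, -0.007]
contact_force: [0.2, -0.6, -0.3]
grip_width: 0.0812
gripper_force: 0.0
```

Call:
play_rows(commands=[[[-0.9, -0.97, 0.18, 0.2, -0.045], [-0.9, -0.97, 0.18, 0.2, -0.045], [-0.9, -0.97, 0.18, 0.3, -0.045], [-0.9, -0.97, 0.18, 0.4, -0.045], [-0.9, -0.97, 0.18, 0.5, -0.045], [-0.9, -0.97, 0.18, 0.5, -0.045], [-0.9, -0.97, 0.18, 0.5, -0.045]]])

```text
clock: 11.53
tcp_pos: [0.5578, -0.1682, 0.15]
orientation: [-2.346, -2.086, 0.007]
contact_force: [0.1, 0.9, 0.3]
grip_width: 0.0812
gripper_force: 0.0
```

```bash
python3 m.py .558 -.1605 .03 -6.3 w
python3 - <<'E'
from h import *
a=viewer.grab_frame('scene');b=viewer.grab_frame('top')
R=[]
for p,(x0,y0,x1,y1) in((a,(255,200,295,240)),(b,(355,195,395,235))):
    m=np.zeros((400,640),np.uint8);m[y0:y1,x0:x1]=cv2.inRange(cv2.cvtColor(p['pixels'],cv2.COLOR_RGB2HSV),(18,110,60),(35,255,255))[y0:y1,x0:x1];M=cv2.moments(m,True);print(M['m00'],M['m10']/M['m00'],M['m01']/M['m00'])
for p,f,y,x in((a,'a',130,190),(b,'b',130,290)):
    save(p,'pics/t.png');im=cv2.imread('pics/t.png')[y:y+140,x:x+180];cv2.imwrite(f'pics/{f}5.png',cv2.resize(im,(400,311),interpolation=2))
cv2.imwrite('pics/g5.png',np.hstack([cv2.imread('pics/a5.png'),cv2.imread('pics/b5.png')]))
E
```

```text
11.5333 [ 0.5578 -0.1682  0.15  ] [0.0605 0.8997 0.2523] 0.08116764945680843 -> [ 0.558  -0.1605  0.03  ] [ 0.0399 -0.0006  0.6    -0.0046] -6.71
325.0 277.2953846153846 219.09230769230768
37.0 367.2972972972973 208.3783783783784
```

View pics/g5.png

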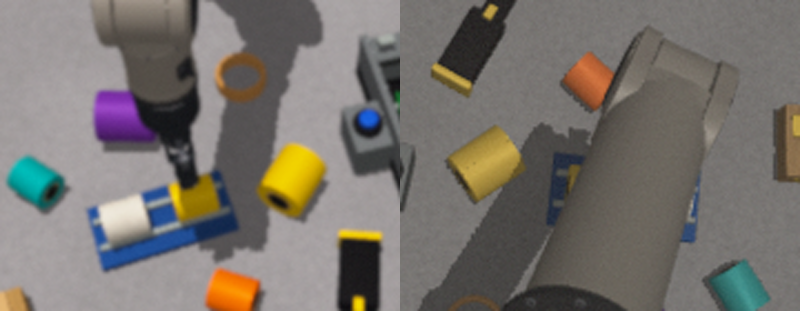

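The gripper stands right above the yellow roll on the rack, at left crop (190,190). I go down and grip gently.

Call:
play_rows(commands=[[[-0.9, 0.035, 0, 0.15, 0], [-0.9, 0.035, 0, 0.3, 0], [-0.9, 0.035, 0, 0.45, 0], [-0.9, 0.035, 0, 0.55, 0], [-0.9, 0.035, 0, 0.6, 0], [-0.9, 0.035, 0, 0.635, 0], [-0.9, 0.035, 0, 0.635, 0]]])

```text
clock: 12.22
tcp_pos: [0.5617, -0.1559, 0.0257]
orientation: [2.339, 2.097, 0.001]
contact_force: [-0.1, -0.1, 0.9]
grip_width: 0.081
gripper_force: 0.0
```

Call:
play_rows(commands=[[[-0.5, 0, 0, 0, 0], [-0.3, 0, 0, 0, 0], [0, 0, 0, 0, 0], [0.2, 0, 0, 0, 0], [0.2, 0, 0, 0, 0], [0.2, 0, 0, 0, 0]]], grip_force=25)

```text
clock: 12.72
tcp_pos: [0.5582, -0.1565, 0.0266]
orientation: [-2.338, -2.092, 0.003]
contact_force: [-8.7, 1.5, 9.5]
grip_width: 0.0551
gripper_force: 24.9
```

Call:
play_rows(commands=[[[0.2, 0, 0, -0.05, 0], [0.2, 0, 0, -0.15, 0], [0.2, 0, 0, -0.3, 0], [0.2, 0, 0, -0.5, 0], [0.2, 0, 0, -0.7, 0], [0.2, 0, 0, -0.9, 0], [0.2, 0, 0, -0.95, 0], [0.2, 0, 0, -0.95, 0], [0.2, 0, 0, -0.95, 0]]])

```text
clock: 13.47
tcp_pos: [0.5613, -0.1568, 0.2166]
orientation: [2.34, 2.094, 0.004]
contact_force: [-0.4, -0.3, -1.9]
grip_width: 0.0548
gripper_force: 27.5
```

```bash
cat > t.py <<'E'
from h import *
a=viewer.grab_frame('scene');b=viewer.grab_frame('top'); o=get_obs()
for n,p in(('scene',a),('top',b)):
    for x in viewer.trace(p,'yellow_roll')[:4]:
        ys,xs=np.nonzero(x['pixels']); print(n,round(x['score'],2),x['rect'],xs.mean().round(1),ys.mean().round(1),len(xs))
for p in(a,b): print('expected',proj(p,o['tcp_pos']+[0,-.004,.0155]))
# printer check: guides and rollers
for n,p in(('scene',a),('top',b)):
    m=cv2.inRange(cv2.cvtColor(p['pixels'],cv2.COLOR_RGB2HSV),(45,100,30),(80,255,255)); k,l,s,c=cv2.connectedComponentsWithStats(m)
    print(n,[(s[i].tolist(),c[i].round(1).tolist()) for i in range(1,k) if s[i,4]>6],'pred',[proj(p,pr(x,y,.052)).round(1).tolist() for y in(-.043,.043) for x in(-.035,.035)])
E
python3 t.py; python3 m.py 0 .004 .15
```

```text
scene 0.98 [233.4, 173.0, 262.3, 192.8] 245.0 182.0 598
scene 0.71 [281.2, 251.8, 305.7, 276.5] 294.0 262.3 418
scene 0.7 [304.6, 197.2, 337.1, 229.2] 320.3 211.0 647
scene 0.7 [192.9, 198.5, 216.9, 223.4] 205.3 211.9 425
top 0.84 [361.9, 154.6, 384.4, 181.7] 374.5 165.2 332
top 0.73 [460.8, 178.6, 491.2, 212.3] 473.4 194.4 932
top 0.67 [309.6, 185.6, 348.1, 218.3] 328.1 203.0 726
top 0.57 [430.9, 246.8, 455.6, 274.5] 443.0 259.5 468
expected [[270.4244 187.4734]]
expected [[385.5813 199.71  ]]
scene [([391, 165, 6, 9, 28], [393.6, 168.7]), ([367, 171, 10, 22, 68], [371.7, 180.5])] pred [[[368.1, 171.4]], [[374.6, 188.7]], [[392.5, 166.2]], [[399.6, 183.3]]]
top [([229, 192, 8, 24, 48], [232.3, 203.7]), ([258, 199, 7, 23, 39], [260.7, 210.1])] pred [[[257.5, 220.7]], [[263.2, 197.6]], [[228.7, 214.5]], [[234.7, 191.5]]]
13.6667 [ 0.5599 -0.1566  0.2138] [-0.3719 -0.0399 -1.2231] 0.05523410360768522 -> [0.571 0.221 0.15 ] [ 1.8822 -0.1526  0.3196  0.0486] -6.35
```

Call:
play_rows(commands=[[[0.2, 0.94, -0.04, -0.05, 0.05], [0.2, 0.94, -0.04, -0.05, 0.05], [0.2, 0.94, -0.04, -0.05, 0.05], [0.2, 0.94, -0.04, -0.05, 0.05], [0.2, 0.94, -0.04, -0.05, 0.05], [0.2, 0.94, -0.04, -0.05, 0.05], [0.2, 0.94, -0.04, -0.05, 0.05], [0.2, 0.94, -0.04, -0.05, 0.05]]])

```text
clock: 14.33
tcp_pos: [0.5732, 0.0296, 0.2245]
orientation: [-2.422, -2.0, 0.003]
contact_force: [-0.1, -0.0, -1.0]
grip_width: 0.0551
gripper_force: 27.5
```

```bash
python3 m.py 0 .004 .15
```

```text
14.3333 [0.5732 0.0296 0.2245] [-0.0887 -0.0453 -0.9535] 0.055126139803657694 -> [0.571 0.221 0.15 ] [ 0.9379 -0.1912  0.3714 -0.002 ] -10.91
```

Call:
play_rows(commands=[[[0.2, 0.2, -0.19, 0, 0], [0.2, 0.4, -0.19, 0, 0], [0.2, 0.6, -0.19, 0, 0], [0.2, 0.75, -0.19, 0, 0], [0.2, 0.88, -0.19, 0, 0], [0.2, 0.938, -0.19, 0, 0], [0.2, 0.938, -0.19, 0.1, 0], [0.2, 0.938, -0.19, 0.2, 0], [0.2, 0.938, -0.19, 0.3, 0], [0.2, 0.938, -0.19, 0.37, 0], [0.2, 0.938, -0.19, 0.37, 0]]])

```text
clock: 15.25
tcp_pos: [0.5701, 0.2185, 0.1481]
orientation: [-2.425, -1.997, 0.011]
contact_force: [-0.7, 0.4, -0.9]
grip_width: 0.0555
gripper_force: 27.5
```

```bash
python3 e.py >/dev/null; python3 m.py 0 .004 .046
python3 - <<'E'
from h import *
a=viewer.grab_frame('scene');o=get_obs()
m=np.zeros((400,640),np.uint8);W=(slice(130,200),slice(345,420));m[W]=cv2.inRange(cv2.cvtColor(a['pixels'],cv2.COLOR_RGB2HSV),(18,110,60),(35,255,255))[W]
M=cv2.moments(m,True);print(M['m00'],M['m10']/max(M['m00'],1),M['m01']/max(1,M['m00']),cv2.boundingRect(m))
c=o['tcp_pos']+[0,0,.0155]
for y in(-.034,-.03,.026): print(y,[proj(a,pr(x,y,c[2]+z))[0].round(1).tolist() for x,z in((.028,0),(0,.028),(-.028,0),(0,-.028))])
E
```

```text
15.35 [0.5721 0.2198 0.1513] [ 0.2006 -0.6578 -0.5687] 0.055329953284613986 -> [0.571 0.221 0.046] [ 0.0053 -0.0062  0.5267 -0.0033] -11.02
261.0 384.33716475095787 157.58620689655172 (376, 148, 21, 21)
-0.034 [[381.2, 166.1], [379.4, 153.3], [375.4, 151.6], [377.1, 164.1]]
-0.03 [[382.5, 165.8], [380.7, 153.0], [376.6, 151.4], [378.4, 163.8]]
0.026 [[400.0, 162.1], [398.4, 149.3], [393.8, 147.8], [395.4, 160.2]]
```

View pics/curc.png

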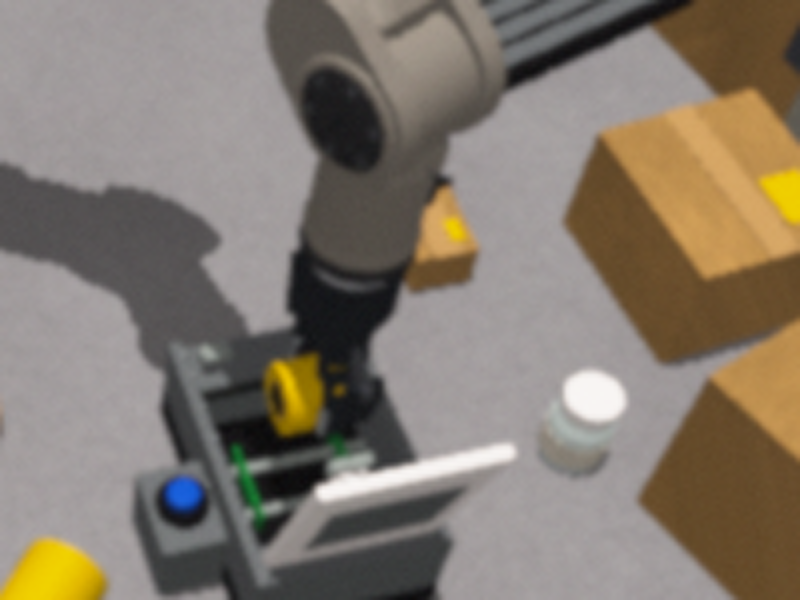

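The roll hangs at crop (305,390) over the front part of the bay, level, and its ends project where expected. Next I lower it slowly.

Call:
play_rows(commands=[[[0.2, 0.005, 0, 0.1, 0], [0.2, 0.005, 0, 0.2, 0], [0.2, 0.005, 0, 0.28, 0], [0.2, 0.005, 0, 0.35, 0], [0.2, 0.005, 0, 0.4, 0], [0.2, 0.005, 0, 0.44, 0], [0.2, 0.005, 0, 0.47, 0], [0.2, 0.005, 0, 0.48, 0], [0.2, 0.005, 0, 0.49, 0], [0.2, 0.005, 0, 0.5, 0], [0.2, 0.005, 0, 0.5, 0]]])

```text
clock: 16.32
tcp_pos: [0.5721, 0.2233, 0.0517]
orientation: [2.421, 2.001, 0.001]
contact_force: [-0.3, 0.4, -0.8]
grip_width: 0.0552
gripper_force: 27.5
```

```bash
python3 m.py 0 .004 .045
```

```text
16.3167 [0.5721 0.2233 0.0517] [-0.274   0.3646 -0.8204] 0.05515947785205688 -> [0.571 0.221 0.045] [-0.0124 -0.0033  0.0333 -0.0014] -10.85
```

Call:
play_rows(commands=[[[0.2, -0.005, 0, 0.01, 0], [0.2, -0.005, 0, 0.018, 0], [0.2, -0.005, 0, 0.024, 0], [0.2, -0.005, 0, 0.028, 0], [0.2, -0.005, 0, 0.028, 0]]])

```text
clock: 16.73
tcp_pos: [0.5717, 0.2222, 0.046]
orientation: [-2.421, -2.001, 0.0]
contact_force: [-0.0, 0.2, -0.9]
grip_width: 0.0552
gripper_force: 27.5
```

Call:
play_rows(commands=[[[0.2, 0, 0, 0.005, 0], [0.2, 0, 0, 0.009, 0], [0.2, 0, 0, 0.009, 0]]])

```text
clock: 16.98
tcp_pos: [0.5718, 0.2222, 0.0458]
orientation: [-2.421, -2.0, -0.001]
contact_force: [-6.2, -1.5, 15.5]
grip_width: 0.0549
gripper_force: 28.9
```

Contact with the rollers. I ease off a little and open slowly.

Call:
play_rows(commands=[[[0.2, 0, -0.003, -0.007, 0], [0.2, 0, -0.003, -0.007, 0], [-0.3, 0, -0.003, -0.007, 0], [-0.4, 0, -0.003, -0.007, 0], [-0.5, 0, -0.003, -0.007, 0], [-0.6, 0, -0.003, -0.007, 0], [-0.7, 0, -0.003, -0.007, 0], [-0.7, 0, -0.003, -0.007, 0]]])

```text
clock: 17.65
tcp_pos: [0.5711, 0.2223, 0.0454]
orientation: [-2.421, -2.002, 0.0]
contact_force: [0.2, -1.6, 0.3]
grip_width: 0.0727
gripper_force: 0.0
```

Call:
play_rows(commands=[[[-0.7, 0, 0, -0.05, 0], [-0.7, 0, 0, -0.12, 0], [-0.7, 0, 0, -0.25, 0], [-0.7, 0, 0, -0.45, 0], [-0.7, 0, 0, -0.65, 0], [-0.7, 0, 0, -0.85, 0], [-0.7, 0, 0, -0.95, 0], [-0.7, 0, 0, -0.95, 0]]])

```text
clock: 18.32
tcp_pos: [0.5744, 0.2229, 0.243]
orientation: [2.421, 1.999, 0.018]
contact_force: [0.5, -0.4, 1.1]
grip_width: 0.0725
gripper_force: 0.0
```

Call:
play_rows(commands=[[[-0.7, -0.9, 0, -0.1, 0], [-0.7, -0.9, 0, -0.1, 0], [-0.7, -0.9, 0, -0.1, 0], [-0.7, -0.9, 0, -0.1, 0], [-0.7, -0.9, 0, -0.1, 0], [-0.7, -0.9, 0, -0.1, 0], [-0.7, -0.9, 0, -0.1, 0]]])

```text
clock: 18.9
tcp_pos: [0.5371, 0.0448, 0.2562]
orientation: [-2.424, -1.998, -0.002]
contact_force: [-0.4, 0.8, 0.1]
grip_width: 0.0724
gripper_force: 0.0
```

Run:
```python
from h import *
a=viewer.grab_frame('scene');b=viewer.grab_frame('top');o=get_obs();print(o['clock'],o['tcp_pos'])
U=[]
for p,W in((a,(slice(150,200),slice(350,420))),(b,(slice(160,240),slice(205,280)))):
    m=np.zeros((400,640),np.uint8);m[W]=cv2.inRange(cv2.cvtColor(p['pixels'],cv2.COLOR_RGB2HSV),(18,110,60),(35,255,255))[W]
    M=cv2.moments(m,True);U.append((M['m10']/M['m00'],M['m01']/M['m00']));print(M['m00'],U[-1],cv2.minAreaRect(np.argwhere(m)[:,::-1].astype(np.int32)), 'pred',proj(p,pr(0,0,.06)),'top',proj(p,pr(0,0,.088)), 'axis',proj(p,[pr(0,-.03,.088),pr(0,.03,.088)]).ravel())
X,e=tri(a,U[0],b,U[1]); print(X,e,'seat',pr(0,0,.06))
im=[]
for p,y,x in((a,130,330),(b,150,180)): save(p,'pics/t.png'); im.append(cv2.resize(cv2.imread('pics/t.png')[y:y+100,x:x+120],(400,333),interpolation=2))
cv2.imwrite('pics/fin.png',np.hstack(im))
```

```text
19.0 [0.5373 0.0472 0.2556]
350.0 (383.8485714285714, 174.18571428571428) ((385.176513671875, 174.70590209960938), (17.947635650634766, 23.768489837646484), 75.96376037597656) pred [[384.0312 175.9486]] top [[385.2139 171.1729]] axis [376.3742 173.0679 394.0029 169.2889]
443.0 (244.73589164785554, 205.54176072234762) ((244.9615478515625, 205.6923370361328), (24.514514923095703, 19.41549301147461), 11.309932708740234) pred [[245.6152 205.4621]] top [[244.0851 203.4663]] axis [254.3878 205.6675 233.8005 201.2691]
[0.568  0.2174 0.0675] 0.0018041234147650042 seat [0.5702 0.217  0.06  ]
```

View pics/fin.png

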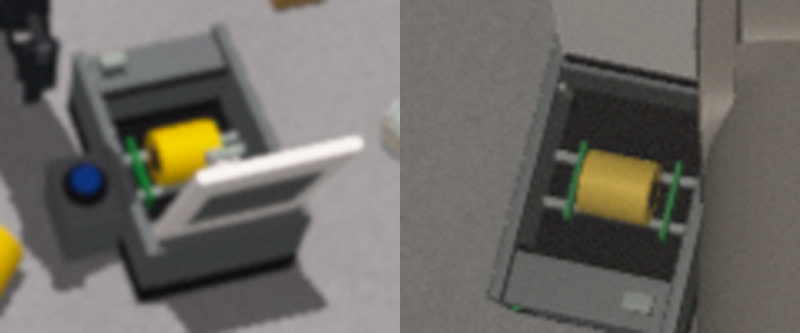

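The yellow roll sits on both rollers between the green guides (right crop (618,187)), square to the printer, and the cover is fully open. The robot is clear, so I hand in.

```bash
python3 -c "
from bench import r
print(r.hand_in())"
```

```text
the job is handed in; nothing more can be done
None
```

The job is handed in at about 19 s: the button was pressed and the cover eased fully open onto its stop. The yellow roll sits on the rollers between the green guides, square to the printer, with the gripper clear.

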